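# Set and close the cam clamp on the lip-balm filling block

## Robot

A 6-joint arm with a two-finger parallel gripper is mounted at the origin on the work surface. World frame = base frame: x ahead of the robot, y to its left, z up, the work surface at z = 0. Lengths are in m, angles in rad, forces in N, time in s.
With the tool pointing down it reaches from about 0.275 to 0.85 m from the base axis. Payload 5.2 kg.
Tool frame: the origin (TCP) lies midway between the tips of the shut fingers; the grasp point (between the pads) lies 19 mm behind it; z points along the fingers, y is the direction in which the jaws open and shut (so a half turn about z gives the same grasp; the last joint's range is limited). The gripper opens to 85 mm and grips with 20 to 120 N. Pads are 22 mm wide; open, the fingers measure 114 mm over their backs; the gripper's body (76 mm by 85 mm) begins 54 mm behind the grasp point. The pads swing forward as they close: fully open they stand 13 mm farther back than shut.
Start: joints at [-1.332, 0.259, 1.535, -0, 1.348, -0.203], TCP at [0.235, -0.497, 0.209] pointing down, gripper open.
Joint ranges: [-3.14, 3.14], [-0.91, 2.08], [0.19, 2.58], [-1.22, 4.36], [0.22, 2.71], [-3.12, 3.12]. Speed limits (rad/s): [2.57, 2.57, 3.14, 3.14, 3.14, 3.14].

## Interface

Orientations are given as a 3x3 rotation matrix whose columns are the frame's x, y, z axes.
In Python, from plant import state, imaging, env gives the robot as it stands. The module is installed in compiled form; this text tells all that it offers.
- The arm moves only by the tool move_arm, never from a script. Its argument "steps" is a list of rows, each an object with "dp": the shift along the tool's x, y, z in m, a list of three; "turn": the turn, a rotation vector about the tool's x, y, z in degrees, a list of three; "jaw": the opening, from 0 (shut) to 1 (fully open). A call has 1 to 5 rows; each row is the pose to reach, as a shift and turn from the pose commanded when the call began, along the tool's axes at that moment; what a row does not reach only later rows make up. A row lasts 1/12 s, in which the tool goes at most 41.7 mm and 7.16 degrees, less where a joint would pass 70% of its speed; a pose out of reach is approached as far as the arm can. A call with a gripper value outside its range is refused whole. The fingers move at their own pace and stop on an object; "squeeze" is the grip in N (left out, the last holds). Time passes only in rows, so rows that repeat a pose let the fingers close. It gives the time, the measured TCP pose, the force and the opening at its end, in the units of the state.
- state(): the state, without advancing time (a new reading comes with each control period).
- imaging.snapshot(name): name is "scene" or "top" or "wrist"; returns (picture, depth): 480x640x3 uint8, red, green, blue; 480x640 float32, m along the optical axis (not along the pixel's ray), 0 where there is no reading.
- imaging.get_calibration(name): a dict with "intrinsics" (3x3 intrinsics, pixels), "R" (3x3) and "t" (3): a world point X has camera coordinates R X + t; the wrist camera has in their place "hand_eye" (4x4, takes a point from camera to tool coordinates, whose origin is the TCP and whose axes are the flange's). Camera axes: x right, y down, z forward; pixel columns grow to the right and rows downward; lengths in m; the calibration is good to about 2 mm. The wrist camera is an equidistant fisheye: a pixel r from the principal point sees the ray r / f radians off the axis. A picture is of the moment at which its call begins: read the wrist's pose just before it. get_calibration takes no time and is no camera call.
- env.close_job(): hands the job in, once; it reports no verdict.
Trained networks look in the newest picture that a camera, given by its name, has taken for a name from the list of things; names that differ only in an ending like _2 or _b are one class to them, and where a whole thing is asked for, a point or a joint stands for the part that bears it (a point fixed in the world has none). Each returns a list of dicts, best first, with "confidence" (0 to 1); they miss things now and then, are a little off and sometimes report something else, mostly with a low value. They report only what shows in the picture. A call takes as long as a camera call.
- imaging.find_in(camera, query): "centre" ([column, row] in pixels, amid what is visible of it).
- imaging.spot_point(camera, query): "centre" ([column, row] in pixels: a listed point, or the origin of a listed thing).
The state is a dict: "t": time; "joint_positions": joint angles; "joint_vel": joint speeds; "joint_efforts": joint torques, N m; "tool_pos": TCP position; "eef_rot": TCP orientation; "wrist_force": force on the tool from outside, world axes, zero at the start; "torque": the same for the moment, N m; "width": finger opening in m.
Only numpy, scipy, OpenCV 4.12 (cv2) and the standard library are available. Lean on these libraries where they do the work, as an engineer would, in place of code of your own. Each camera call takes 0.05 s, during which the arm holds its last target.

## Task

On the orange clamp, while its lever is still standing up, turn the orange adjusting nut clockwise until its white pointer lines up with the green mark on the clamp's arm. Then flip the orange lever all the way down to lock the clamp. Leave the blue clamp alone.

Things in the scene. Friction and masses are not known exactly. Their poses are not given: they have to be found in the camera images.
- orange_clamp: Clamp with ORANGE nut and lever, fixed flat on the table. Origin: centre of the underside of its dark base (130 mm in x, 240 in y), z up. On its -y half a block with six white tubes (tops z 72 mm). Above runs a grey arm along y (y -95 to 65, 44 wide), top at z 90, up to 4 mm higher with the lever up, with the nut at y -60 and a green mark on top at y -34 to -8. Steel cheeks at y 50, to z 117.
- orange_nut (a joint): Turn of the nut about the upright axis at x 0, y -60, rad; clockwise from above is +. At 0 its white pointer stripe (one end of the bar) is on the green mark, towards +y, bar along y. Starts -1.3 to -0.8; range -1.7 to 0.8. Orange bar 44 mm long, 14 thick, 38 tall, from 6 to 44 mm above the arm's top: grip its 14 mm thickness. Friction 0.08 N m; stays where left.
- orange_lever (a joint): Lever angle above level, rad. 0: fully down on its stop, level, pointing to the clamp's +y, away from the nut; 1.57: upright. Starts 1.1 to 1.5, limit 1.75. Its pivot pin lies along x at x 0, y 50, z 105 mm; the orange paddle, 9 mm thick, 24 wide, ends 95 mm from the pin. Push it from the nut's side over and down: 0.15 N m (2 to 3 N near its end); stays where left.
- blue_clamp: Look-alike clamp with BLUE nut and lever: same shape, size, origin and axes, fixed to the table, already set, with its lever down. To be left alone.

How it is judged:
On the way, in this order (a step that is already met when the one before it is completed fails the run):
1. the nut's pointer is turned to the green mark while the lever is still up (value of joint orange_nut between -0.25 and 0.25 rad and value of joint orange_lever above 0.8 rad), for 0.2 s.
2. the lever is flipped fully down (value of joint orange_lever below 0.17 rad), for 0.2 s.
At the end, for the whole second after the job is handed in: The orange nut's pointer is within 0.25 rad (14 degrees) of the green mark and the orange lever is down, within 0.17 rad (10 degrees) of its stop (value of joint orange_nut between -0.25 and 0.25 rad and value of joint orange_lever below 0.17 rad); the robot touches nothing.
It fails at once if the blue clamp is pushed or handled (more than 3 N from the robot) (contact force between blue_clamp and the fingers above 3 N or contact force between blue_clamp and the arm above 3 N).
It also fails if it takes over 43 s, if anything falls off the work surface, if the arm or the gripper's body presses on something with over 40 N, if the wrist force passes 120 N, or if a joint passes its speed limit or range.

## Working session

There is one attempt and no reset: what is moved stays moved. The work goes in short steps, Python scripts to look and compute and a tool call to move; the robot and the scene stay as the last step left them, time stands still between calls to the robot, and variables do not carry over. Pictures are saved under pics/ and viewed, and the job is handed in when it is done.

Besides the shell and the picture viewer there is one more tool, called after "Call:" as a command line: name --argument value ..., lists and objects as JSON in quotes. move_arm: Moves the arm, as the interface text tells. Its arguments: {"type":"object","properties":{"steps":{"type":"array"},"squeeze":{"type":"number"}},"required":["steps"]}

```bash
mkdir -p pics; python3 - <<'E'
from plant import state, imaging, env
import cv2, numpy as np
s=state(); print(s['t'],s['tool_pos'],np.round(s['eef_rot'],3),s['width'])
for n in ['scene','top']:
    p,d=imaging.snapshot(n); cv2.imwrite(f'pics/{n}0.png',p[:,:,::-1]); np.save(f'pics/{n}0.npy',d)
    c=imaging.get_calibration(n); print(n,c)
    for q in ['orange_clamp','blue_clamp','orange_nut','orange_lever']:
        print(q,imaging.spot_point(n,q)[:2] if 'clamp' in q else imaging.find_in(n,q)[:2])
print(imaging.get_calibration('wrist'))
E
```

```text
0.0 [ 0.23502944 -0.49660832  0.20777628] [[ 0.904  0.428 -0.   ]
 [ 0.428 -0.904  0.002]
 [ 0.    -0.002 -1.   ]] 0.08534945608500777
scene {'intrinsics': array([[540.99024257,   0.        , 322.05630638],
       [  0.        , 540.99024257, 232.42069976],
       [  0.        ,   0.        ,   1.        ]]), 'R': array([[-0.278865  ,  0.96020753,  0.01535647],
       [ 0.58066026,  0.18132975, -0.7936959 ],
       [-0.76489736, -0.21241711, -0.60812087]]), 't': array([ 0.16031762, -0.22391709,  1.33193944])}
orange_clamp [{'centre': [435.5, 320.1], 'confidence': 0.7}]
blue_clamp [{'centre': [222.6, 264.6], 'confidence': 0.55}]
orange_nut [{'centre': [410.4, 262.3], 'confidence': 0.92}]
orange_lever [{'centre': [494.0, 247.5], 'confidence': 0.82}]
top {'intrinsics': array([[532.25809302,   0.        , 321.04683   ],
       [  0.        , 532.25809302, 240.89351309],
       [  0.        ,   0.        ,   1.        ]]), 'R': array([[-0.01988466, -0.99979891,  0.00259438],
       [-0.98338564,  0.01908978, -0.18052222],
       [ 0.18043639, -0.0061409 , -0.98356748]]), 't': array([0.01127982, 0.54749437, 0.95171202])}
orange_clamp [{'centre': [226.1, 237.0], 'confidence': 0.95}]
blue_clamp [{'centre': [415.4, 243.3], 'confidence': 0.79}]
orange_nut [{'centre': [244.9, 220.8], 'confidence': 0.78}]
orange_lever [{'centre': [173.3, 228.7], 'confidence': 0.81}]
{'intrinsics': array([[371.64829954,   0.        , 321.60503318],
       [  0.        , 371.64829954, 243.33084056],
       [  0.        ,   0.        ,   1.        ]]), 'hand_eye': array([[ 1.04617767e-03, -9.64429663e-01, -2.64337531e-01,
         6.63690249e-02],
       [ 9.99999440e-01,  1.05196322e-03,  1.19667288e-04,
         5.21784075e-04],
       [ 1.62662678e-04, -2.64337508e-01,  9.64430223e-01,
        -1.65105718e-01],
       [ 0.00000000e+00,  0.00000000e+00,  0.00000000e+00,
         1.00000000e+00]])}
```

View pics/scene0.png

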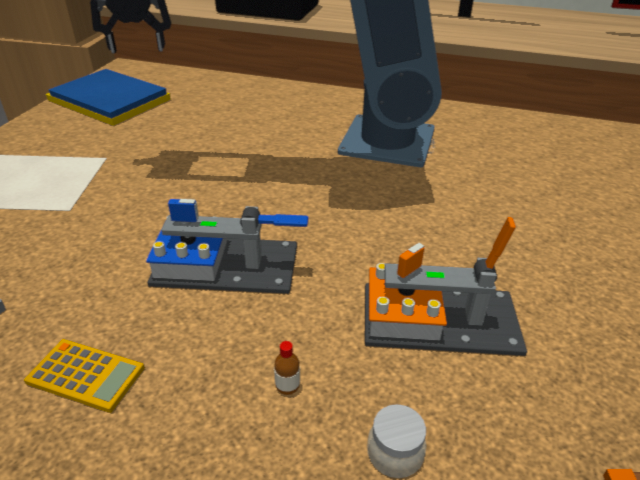

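View pics/top0.png

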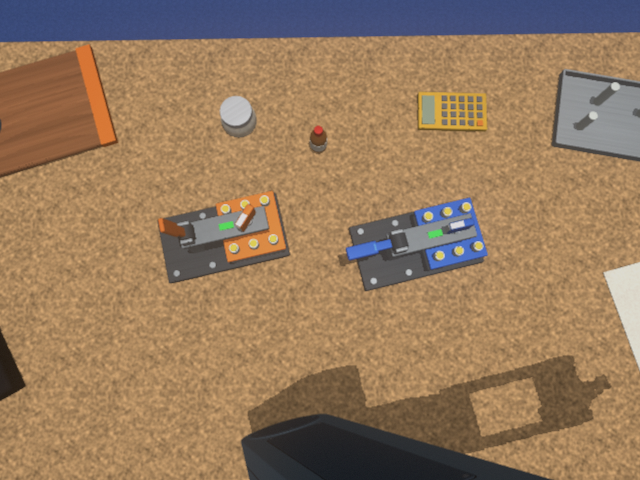

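```bash
cat > h.py <<'E'
import numpy as np, cv2
from plant import state, imaging, env
def unproj(n,u,v,d):
    c=imaging.get_calibration(n);K=c['intrinsics']
    X=np.stack([(u-K[0,2])/K[0,0]*d,(v-K[1,2])/K[1,1]*d,d],-1)
    return (X-c['t'])@c['R']
def cloud(n,d):
    v,u=np.mgrid[0:480,0:640]; return unproj(n,u.astype(float),v.astype(float),d)
def proj(n,P):
    c=imaging.get_calibration(n);K=c['intrinsics']
    X=np.atleast_2d(P)@c['R'].T+c['t']; return (X[:,:2]/X[:,2:])*K[0,0]+K[:2,2]
E
python3 - <<'E'
from h import *
for n,box in [('top',(140,300,175,295)),('scene',(350,530,205,360))]:
    d=np.load(f'pics/{n}0.npy'); P=cloud(n,d); im=cv2.imread(f'pics/{n}0.png').astype(int)
    B,G,R=im[...,0],im[...,1],im[...,2]
    m=np.zeros(d.shape,bool); m[box[2]:box[3],box[0]:box[1]]=1; m&=d>0
    # base: everything z>5mm & not table
    z=P[...,2]
    print(n,'table z',np.median(z[m&(R>150)&(z<.02)]))
    base=m&(R<75)&(G<75)&(B<75)&(z<.03)
    gm=m&(G>180)&(R<100)
    print('green',P[gm].mean(0),gm.sum())
    full=m&((z>.007))
    pts=P[full][:,:2]
    r=cv2.minAreaRect((pts*1000).astype(np.float32)); print('rect',r, 'base z',np.median(z[base]))
    arm=m&(abs(z-.092)<.006)&(abs(R-G)<15)&(R>80)
    q=P[arm]; r=cv2.minAreaRect((q[:,:2]*1000).astype(np.float32)); print('arm',r,arm.sum(),np.median(q[:,2]))
    org=m&(R>160)&(G<140)&(B<70)&(z>.096)
    print('orange hi',org.sum())
    c=cv2.resize(im[box[2]:box[3],box[0]:box[1]].astype(np.uint8),None,fx=4.4,fy=4.4,interpolation=cv2.INTER_CUBIC)
    cv2.imwrite(f'pics/crop_{n}.png',c)
E
```

```text
top table z 0.0009494674525350097
green [0.57078628 0.17219733 0.0958235 ] 76
rect ((573.60498046875, 206.6181182861328), (310.47613525390625, 206.820068359375), 88.04181671142578) base z 0.012415962469283403
arm ((570.1793823242188, 177.7251434326172), (45.21059036254883, 157.92288208007812), 12.127537727355957) 1332 0.09451831483211195
orange hi 123
scene table z 0.0015430569791013132
green [0.57020109 0.17083421 0.09620706] 81
rect ((566.8516235351562, 192.39212036132812), (132.2576904296875, 239.49688720703125), 12.431658744812012) base z 0.013251786227379653
arm ((570.2066040039062, 176.88238525390625), (46.02265930175781, 158.50827026367188), 12.665416717529297) 1409 0.09509474358927077
orange hi 169
```

```bash
python3 - <<'E'
from h import *
a=np.radians(12.4);Rz=np.array([[np.cos(a),-np.sin(a),0],[np.sin(a),np.cos(a),0],[0,0,1]]);O=np.array([.567,.1922,0])
im1=cv2.imread('pics/crop_top.png');im2=cv2.imread('pics/crop_scene.png')
h=max(im1.shape[0],im2.shape[0])
for n,box in [('top',(140,300,175,295)),('scene',(350,530,205,360))]:
    d=np.load(f'pics/{n}0.npy'); P=cloud(n,d); im=cv2.imread(f'pics/{n}0.png').astype(int)
    B,G,R=im[...,0],im[...,1],im[...,2]
    L=(P-O)@Rz
    m=(abs(L[...,0])<.03)&(abs(L[...,1]+.06)<.03)&(L[...,2]>.122)&(d>0)
    q=L[m]; print(n,m.sum(),'z max',np.percentile(q[:,2],95))
    t=q[q[:,2]>np.percentile(q[:,2],95)-.006]
    print('top rect',cv2.minAreaRect((t[:,:2]*1000).astype(np.float32)),t.mean(0))
    w=(abs(L[...,0])<.03)&(abs(L[...,1]+.06)<.03)&(L[...,2]>.1)&(B>150)
    print('white',w.sum(),L[w].mean(0))
    lv=(abs(L[...,0])<.025)&(L[...,1]>.03)&(L[...,1]<.16)&(L[...,2]>.125)&(R>120)&(B<70)&(d>0)
    q=L[lv]; print('lever',lv.sum(),q.mean(0),'top',np.percentile(q[:,2],97))
    A=np.degrees(np.arctan2(q[:,2].mean()-.105,q[:,1].mean()-.05)); print('ang',A)
E
```

```text
top 248 z max 0.14152776508173484
top rect ((-1.0182170867919922, -60.598182678222656), (14.474466323852539, 44.478145599365234), 45.314754486083984) [-0.00124549 -0.06057679  0.13878402]
white 82 [-0.00698227 -0.05331342  0.13929055]
lever 238 [-0.00116192  0.05960544  0.17682661] top 0.20072289712274868
ang 82.38297536856466
scene 389 z max 0.14063152161009168
top rect ((0.1628427505493164, -59.33294677734375), (13.914360046386719, 44.34685134887695), 42.689369201660156) [ 0.00137915 -0.0598813   0.1386984 ]
white 66 [-0.00808356 -0.05394879  0.14003803]
lever 573 [0.00384293 0.05947146 0.16812086] top 0.19985121937997258
ang 81.46627310274266
```

View pics/crop_top.png

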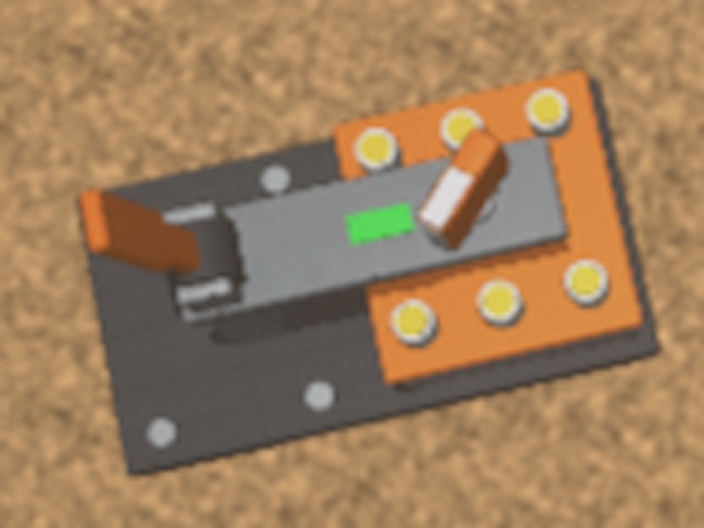

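View pics/crop_scene.png

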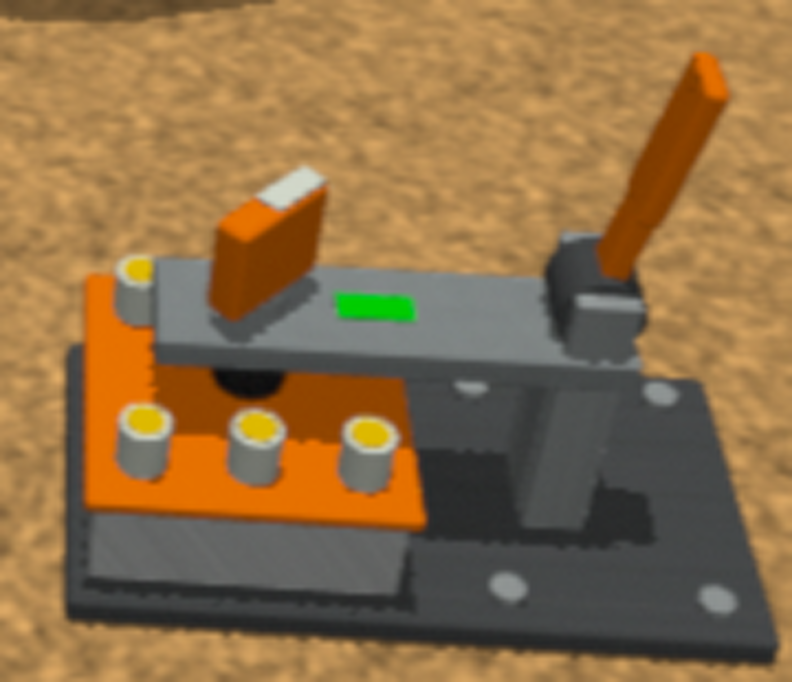

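Call:
move_arm --steps '[{"dp": [0,0,-0.04],"turn": [0,0,-7],"jaw": 1},{"dp": [0.58,-0.42,-0.05],"turn": [0,0,-121],"jaw": 1},{"dp": [0.58,-0.42,-0.05],"turn": [0,0,-121],"jaw": 1},{"dp": [0.58,-0.42,-0.05],"turn": [0,0,-121],"jaw": 1},{"dp": [0.58,-0.42,-0.05],"turn": [0,0,-121],"jaw": 1}]'

```text
t: 0.92
tool_pos: [0.3158, -0.3497, 0.2511]
eef_rot: [[0.481, 0.877, 0.0], [0.877, -0.481, -0.0], [-0.0, 0.001, -1.0]]
wrist_force: [0.1, -0.2, 0.2]
width: 0.085
```

```bash
cat >> h.py <<'E'
from scipy.spatial.transform import Rotation as Rn
a=np.radians(12.4);Rz=np.array([[np.cos(a),-np.sin(a),0],[np.sin(a),np.cos(a),0],[0,0,1]]);O=np.array([.567,.1922,0])
def goal(pl,yaw_y_deg,pitch=None):
    """local pos pl, tool down, tool y at world angle yaw"""
    s=state();Rt=np.array(s['eef_rot']);y=np.radians(yaw_y_deg)
    yv=np.array([np.cos(y),np.sin(y),0]);zv=np.array([0,0,-1.]);T=np.stack([np.cross(yv,zv),yv,zv],1)
    goalR(pl,T)
def goalR(pl,T):
    s=state();Rt=np.array(s['eef_rot']);p=O+Rz@np.array(pl)
    print('t',s['t'],'pos',np.round(s['tool_pos'],4),'local',np.round(Rz.T@(s['tool_pos']-O),4),'w',s['width'],'F',np.round(s['wrist_force'],1))
    print('dp',np.round(Rt.T@(p-s['tool_pos']),4),'turn',np.round(Rn.from_matrix(Rt.T@T).as_rotvec(degrees=True),2),'j',np.round(s['joint_positions'],2))
E
python3 -c "
from h import *
goal([0,-.06,.24],56.4)"
```

```text
t 0.9167 pos [ 0.3158 -0.3497  0.2511] local [-0.3617 -0.4753  0.2511] w 0.08503475649290301 F [ 0.1 -0.2  0.2]
dp [ 0.5508 -0.001   0.0111] turn [ 2.000e-02  3.000e-02 -8.516e+01] j [-1.07  0.09  1.64  0.    1.41 -0.57]
```

Call:
move_arm --steps '[{"dp": [0.53,0,0.01],"turn": [0,0,-85],"jaw": 1},{"dp": [0.53,0,0.01],"turn": [0,0,-85],"jaw": 1},{"dp": [0.53,0,0.01],"turn": [0,0,-85],"jaw": 1},{"dp": [0.53,0,0.01],"turn": [0,0,-85],"jaw": 1},{"dp": [0.53,0,0.01],"turn": [0,0,-85],"jaw": 1}]'

```text
t: 1.33
tool_pos: [0.4171, -0.1672, 0.2474]
eef_rot: [[-0.124, 0.992, 0.001], [0.992, 0.124, -0.001], [-0.001, 0.001, -1.0]]
wrist_force: [1.4, -1.0, -0.8]
width: 0.0853
```

```bash
python3 -c "
from h import *
goal([0,-.06,.22],56.4)"
```

```text
t 1.3333 pos [ 0.4171 -0.1672  0.2474] local [-0.2236 -0.3188  0.2474] w 0.08534413837152398 F [ 1.4 -1.  -0.8]
dp [0.2783 0.1987 0.0273] turn [ 2.00e-02  6.00e-02 -4.93e+01] j [-0.63  0.05  1.69  0.    1.4  -0.75]
```

Call:
move_arm --steps '[{"dp": [0.275,0.196,0.027],"turn": [0,0,-49],"jaw": 1},{"dp": [0.275,0.196,0.027],"turn": [0,0,-49],"jaw": 1},{"dp": [0.275,0.196,0.027],"turn": [0,0,-49],"jaw": 1},{"dp": [0.275,0.196,0.027],"turn": [0,0,-49],"jaw": 1},{"dp": [0.275,0.196,0.027],"turn": [0,0,-49],"jaw": 1}]'

```text
t: 1.75
tool_pos: [0.5169, 0.0153, 0.2305]
eef_rot: [[-0.681, 0.732, 0.001], [0.732, 0.681, -0.0], [-0.001, 0.0, -1.0]]
wrist_force: [0.3, -0.1, 0.9]
width: 0.0855
```

```bash
python3 -c "
from h import *
goal([0,-.06,.2],56.4)"
```

```text
t 1.75 pos [0.5169 0.0153 0.2305] local [-0.0869 -0.162   0.2305] w 0.0854735517733239 F [ 0.3 -0.1  0.9]
dp [0.0437 0.1267 0.0306] turn [  0.02   0.04 -13.45] j [-0.19  0.18  1.58 -0.    1.38 -0.94]
```

Call:
move_arm --steps '[{"dp": [0.043,0.126,0.03],"turn": [0,0,-13.4],"jaw": 1},{"dp": [0.043,0.126,0.03],"turn": [0,0,-13.4],"jaw": 1},{"dp": [0.043,0.126,0.03],"turn": [0,0,-13.4],"jaw": 1},{"dp": [0.043,0.126,0.03],"turn": [0,0,-13.4],"jaw": 1},{"dp": [0.043,0.126,0.03],"turn": [0,0,-13.4],"jaw": 1}]'

```text
t: 2.17
tool_pos: [0.5801, 0.133, 0.1988]
eef_rot: [[-0.831, 0.556, -0.002], [0.556, 0.831, 0.001], [0.002, -0.001, -1.0]]
wrist_force: [0.1, 0.1, 0.1]
width: 0.0852
```

```bash
python3 - <<'E'
from h import *
goal([0,-.06,.108],56.4)
p,d=imaging.snapshot('wrist'); cv2.imwrite('pics/w1.png',p[:,:,::-1])
p,d=imaging.snapshot('scene'); cv2.imwrite('pics/s1.png',p[:,:,::-1])
E
```

```text
t 2.1667 pos [0.5801 0.133  0.1988] local [ 1.000e-04 -6.060e-02  1.988e-01] w 0.08515672476914314 F [0.1 0.1 0.1]
dp [0.0003 0.0004 0.0908] turn [-0.04 -0.12 -0.2 ] j [ 0.04  0.35  1.44  0.    1.36 -0.94]
```

View pics/w1.png

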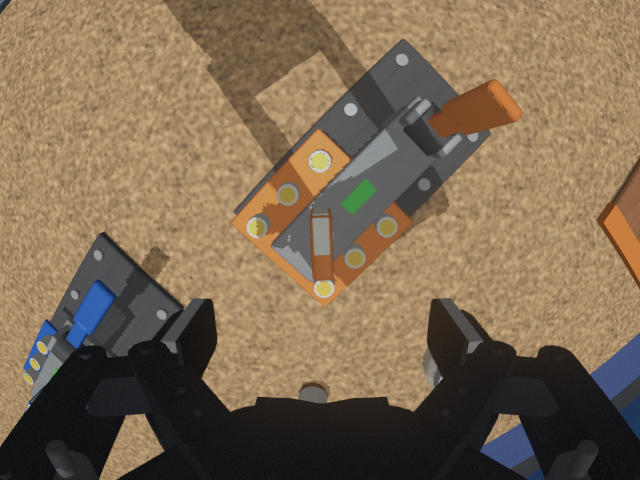

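The bar sits at u≈322, upright in the image and centred between the jaws. I'm descending now.

Call:
move_arm --steps '[{"dp": [0,0,0.035],"turn": [0,0,0],"jaw": 0.8},{"dp": [0,0,0.07],"turn": [0,0,0],"jaw": 0.6},{"dp": [0,0,0.09],"turn": [0,0,0],"jaw": 0.5},{"dp": [0,0,0.09],"turn": [0,0,0],"jaw": 0},{"dp": [0,0,0.09],"turn": [0,0,0],"jaw": 0}]' --squeeze 40

```text
t: 2.68
tool_pos: [0.5792, 0.1284, 0.1105]
eef_rot: [[-0.828, 0.561, -0.002], [0.561, 0.828, -0.0], [0.001, -0.001, -1.0]]
wrist_force: [-0.1, -0.6, 0.9]
width: 0.0254
```

Call:
move_arm --steps '[{"dp": [0,0,0],"turn": [0,0,0],"jaw": 0},{"dp": [0,0,0],"turn": [0,0,0],"jaw": 0},{"dp": [0,0,0],"turn": [0,0,0],"jaw": 0}]'

```text
t: 2.93
tool_pos: [0.5823, 0.1312, 0.1123]
eef_rot: [[-0.828, 0.56, 0.006], [0.56, 0.828, 0.003], [-0.003, 0.006, -1.0]]
wrist_force: [5.1, 6.1, -9.3]
width: 0.0121
```

```bash
python3 - <<'E'
from h import *
goal([0,-.06,.108],12.4)
p,d=imaging.snapshot('scene'); cv2.imwrite('pics/s2.png',cv2.resize(p[180:380,300:560,::-1],None,fx=3,fy=3))
E
```

```text
t 2.9333 pos [0.5823 0.1312 0.1123] local [ 0.0018 -0.0629  0.1123] w 0.012111330317946936 F [ 5.1  6.1 -9.3]
dp [0.0033 0.0007 0.0043] turn [3.700e-01 4.000e-02 4.352e+01] j [ 0.03  0.41  1.56  0.    1.16 -0.94]
```

View pics/s2.png

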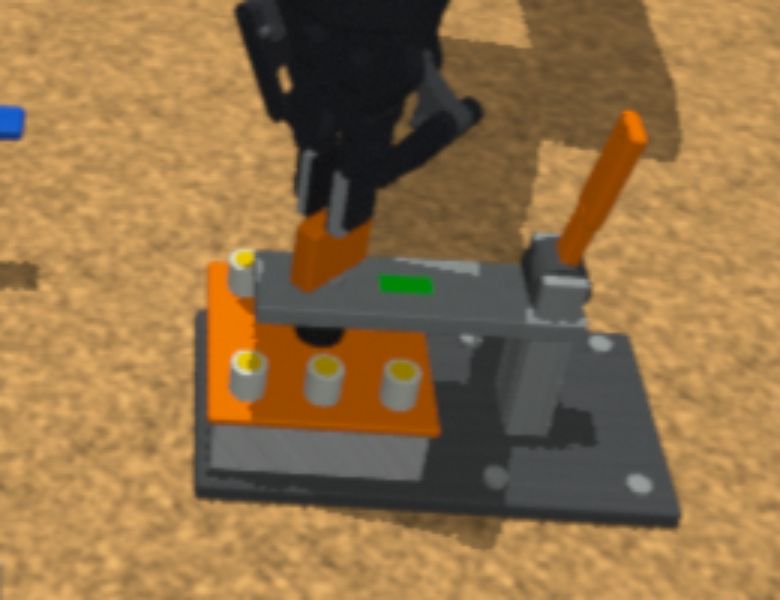

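Call:
move_arm --steps '[{"dp": [0.001,0,0],"turn": [0,0,7],"jaw": 0},{"dp": [0.002,0,0],"turn": [0,0,14],"jaw": 0},{"dp": [0.002,0,0],"turn": [0,0,21],"jaw": 0},{"dp": [0.002,0,0],"turn": [0,0,28],"jaw": 0},{"dp": [0.002,0,0],"turn": [0,0,35],"jaw": 0}]'

```text
t: 3.4
tool_pos: [0.5806, 0.1302, 0.1123]
eef_rot: [[-0.352, 0.936, 0.005], [0.936, 0.352, -0.001], [-0.002, 0.005, -1.0]]
wrist_force: [4.5, -0.9, -7.8]
width: 0.0118
```

```bash
python3 - <<'E'
from h import *
goal([0,-.06,.108],12.4)
E
```

```text
t 3.4 pos [0.5806 0.1302 0.1123] local [-0.     -0.0635  0.1123] w 0.011840241747701546 F [ 4.5 -0.9 -7.8]
dp [0.0035 0.0005 0.0043] turn [0.27 0.12 8.2 ] j [ 0.03  0.41  1.56 -0.    1.16 -0.33]
```

Call:
move_arm --steps '[{"dp": [0.001,0,0],"turn": [0,0,5],"jaw": 0},{"dp": [0.001,0,0],"turn": [0,0,8.5],"jaw": 0},{"dp": [0.001,0,0],"turn": [0,0,8.5],"jaw": 0}]'

```text
t: 3.65
tool_pos: [0.5801, 0.1301, 0.1123]
eef_rot: [[-0.212, 0.977, 0.005], [0.977, 0.212, -0.002], [-0.003, 0.004, -1.0]]
wrist_force: [4.1, -3.3, -8.0]
width: 0.012
```

Call:
move_arm --steps '[{"dp": [0,0,0],"turn": [0,0,0],"jaw": 0.4},{"dp": [0,0,0],"turn": [0,0,0],"jaw": 0.5},{"dp": [0,0,0],"turn": [0,0,0],"jaw": 0.5},{"dp": [0,0,-0.03],"turn": [0,0,0],"jaw": 0.5},{"dp": [0,0,-0.07],"turn": [0,0,0],"jaw": 0.5}]'

```text
t: 4.07
tool_pos: [0.5754, 0.132, 0.1785]
eef_rot: [[-0.216, 0.976, -0.007], [0.976, 0.216, -0.0], [0.001, -0.007, -1.0]]
wrist_force: [1.7, 0.5, -0.3]
width: 0.043
```

```bash
python3 - <<'E'
from h import *
goal([0,-.06,.19],12.4)
p,d=imaging.snapshot('scene'); cv2.imwrite('pics/s3.png',cv2.resize(p[180:380,300:560,::-1],None,fx=3,fy=3)); np.save('pics/s3.npy',d)
P=cloud('scene',d); L=(P-O)@Rz; R,G,B=[p[...,i].astype(int) for i in range(3)]
w=(abs(L[...,0])<.03)&(abs(L[...,1]+.06)<.03)&(L[...,2]>.1)&(L[...,2]<.145)&(R>1.3*G)
print('orange',cv2.minAreaRect((L[w][:,:2]*1000).astype(np.float32)))
p,d=imaging.snapshot('wrist'); cv2.imwrite('pics/w3.png',p[:,:,::-1])
E
```

```text
t 4.0667 pos [0.5754 0.132  0.1785] local [-0.0048 -0.0606  0.1785] w 0.042960041381051736 F [ 1.7  0.5 -0.3]
dp [ 0.0006  0.0047 -0.0115] turn [-0.41 -0.08  0.08] j [ 0.04  0.36  1.47  0.    1.32 -0.18]
orange ((0.27455997467041016, -59.90055847167969), (16.10875701904297, 43.857948303222656), 0.35820502042770386)
```

View pics/s3.png

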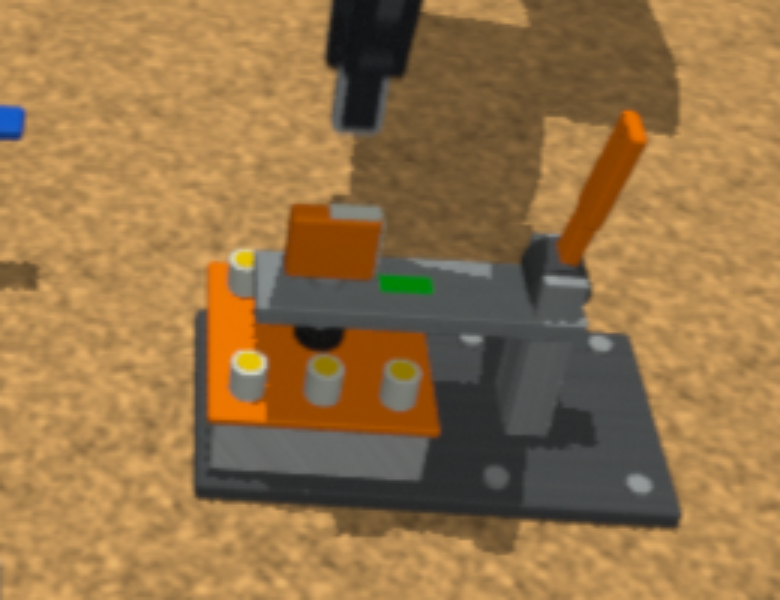

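View pics/w3.png

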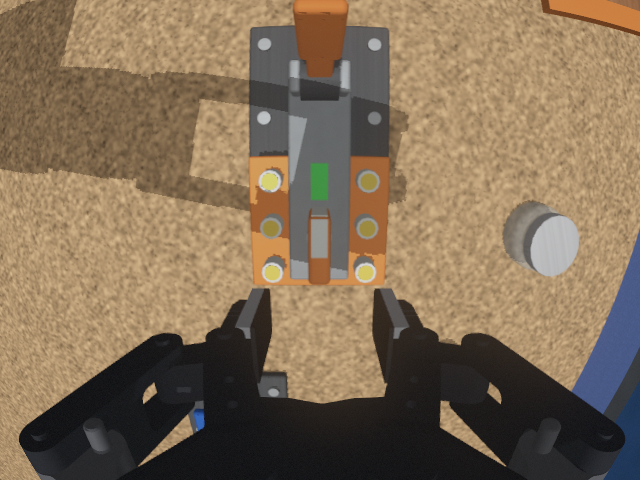

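Call:
move_arm --steps '[{"dp": [0,0.004,0],"turn": [0,0,0],"jaw": 0},{"dp": [0.03,0.004,0],"turn": [0,0,0],"jaw": 0},{"dp": [0.06,0.004,0],"turn": [0,0,0],"jaw": 0},{"dp": [0.085,0.004,0],"turn": [0,0,0],"jaw": 0},{"dp": [0.085,0.004,0],"turn": [0,0,0],"jaw": 0}]'

```text
t: 4.58
tool_pos: [0.5616, 0.2202, 0.1795]
eef_rot: [[-0.219, 0.976, -0.002], [0.976, 0.219, 0.002], [0.002, -0.002, -1.0]]
wrist_force: [-0.3, 0.1, 0.1]
width: -0.0002
```

```bash
python3 - <<'E'
from h import *
goal([0,.0476,.1796],12.4)
p,d=imaging.snapshot('scene'); cv2.imwrite('pics/s4.png',cv2.resize(p[130:330,340:600,::-1],None,fx=3,fy=3))
E
```

```text
t 4.5833 pos [0.5616 0.2202 0.1795] local [0.0007 0.0285 0.1795] w -0.0002438615360119971 F [-0.3  0.1  0.1]
dp [ 0.0191 -0.0006 -0.    ] turn [-0.1  -0.14  0.28] j [ 0.19  0.37  1.44  0.    1.33 -0.03]
```

View pics/s4.png

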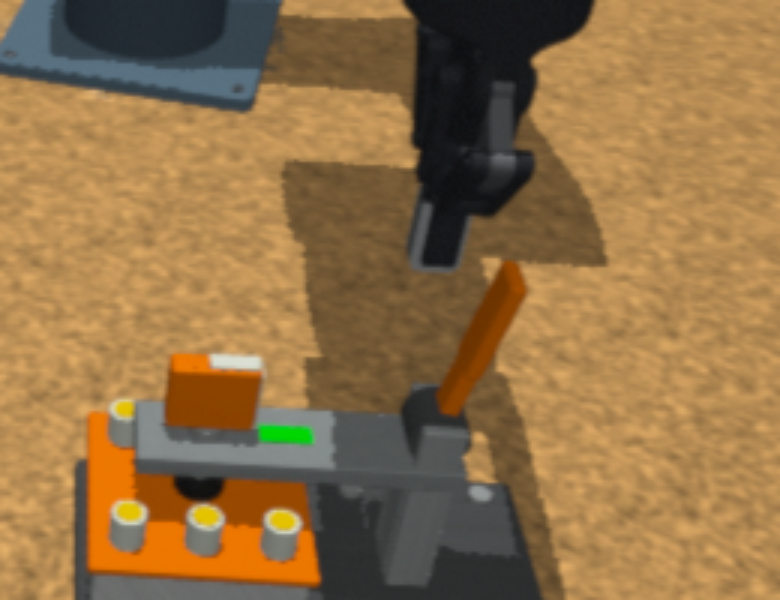

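Call:
move_arm --steps '[{"dp": [0.019,0,0],"turn": [0,0,0],"jaw": 0},{"dp": [0.032,0,0.003],"turn": [0,0,0],"jaw": 0},{"dp": [0.044,0,0.007],"turn": [0,0,0],"jaw": 0},{"dp": [0.055,0,0.014],"turn": [0,0,0],"jaw": 0},{"dp": [0.065,0,0.023],"turn": [0,0,0],"jaw": 0}]'

```text
t: 5.05
tool_pos: [0.5497, 0.2844, 0.1625]
eef_rot: [[-0.216, 0.976, 0.004], [0.976, 0.216, 0.009], [0.008, 0.006, -1.0]]
wrist_force: [-13.4, 15.8, 33.7]
width: -0.0
```

```bash
python3 - <<'E'
from h import *
goal([0,.1017,.1464],12.4)
p,d=imaging.snapshot('scene'); cv2.imwrite('pics/s5.png',cv2.resize(p[130:330,340:600,::-1],None,fx=3,fy=3))
E
```

```text
t 5.05 pos [0.5497 0.2844 0.1625] local [0.0029 0.0938 0.1625] w -4.091195522995563e-05 F [-13.4  15.8  33.7]
dp [ 0.0078 -0.003   0.0161] turn [ 0.36 -0.45  0.1 ] j [0.29 0.41 1.44 0.01 1.29 0.07]
```

View pics/s5.png

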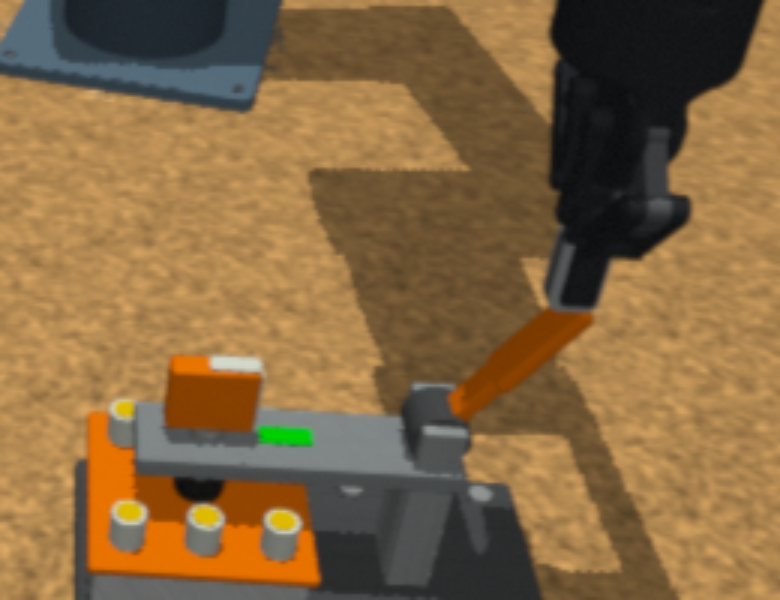

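```bash
python3 - <<'E'
from h import *
p,d=imaging.snapshot('scene'); P=cloud('scene',d); L=(P-O)@Rz; R,G,B=[p[...,i].astype(int) for i in range(3)]
m=(abs(L[...,0])<.03)&(L[...,1]>.05)&(L[...,1]<.17)&(L[...,2]>.115)&(R>1.6*G)&(d>0)&(R>70)
q=L[m]*1000; print(m.sum(), np.percentile(q,[2,50,98],axis=0).round(1))
c=q.mean(0); u,s,vt=np.linalg.svd(q[:,1:]-c[1:]); print(vt[0],np.degrees(np.arctan(vt[0,1]/vt[0,0])), np.degrees(np.arctan2(c[2]-105,c[1]-50)))
k=(abs(L[...,0])<.05)&(L[...,1]>.05)&(L[...,1]<.2)&(L[...,2]>.15)&(L[...,2]<.19)&(~m)&(d>0)
print('finger',np.percentile(L[k]*1000,[2,10,50,90,98],axis=0).round(1))
E
```

```text
652 [[-10.5  56.2 121.4]
 [  5.   79.8 153.5]
 [ 11.8 102.5 182.4]]
[-0.58152155 -0.813531  ] 54.442368073845586 58.42366168532248
finger [[ -7.5  85.8 153.1]
 [  4.6  87.  166.6]
 [  8.1  94.7 185.7]
 [ 11.2 104.7 189.1]
 [ 12.2 106.1 189.8]]
```

```bash
python3 - <<'E'
from h import *
p,d=imaging.snapshot('scene'); P=cloud('scene',d); L=(P-O)@Rz*1000
s=state(); print(proj('scene',s['tool_pos']), s['wrist_force'])
np.set_printoptions(linewidth=220)
c=p[200:280,480:560,::-1].copy(); cv2.imwrite('pics/s6.png',cv2.resize(c,None,fx=7,fy=7,interpolation=cv2.INTER_NEAREST))
for v in range(215,262,3): print(v,[tuple(L[v,u].round().astype(int)) for u in range(516,548,4)])
E
```

```text
[[525.33146453 246.07748248]] [-5.22690386 10.42766182 18.52818714]
215 [(np.int64(-302), np.int64(184), np.int64(2)), (np.int64(-303), np.int64(192), np.int64(2)), (np.int64(-306), np.int64(201), np.int64(1)), (np.int64(5), np.int64(84), np.int64(215)), (np.int64(9), np.int64(88), np.int64(218)), (np.int64(32), np.int64(83), np.int64(234)), (np.int64(35), np.int64(87), np.int64(237)), (np.int64(32), np.int64(93), np.int64(235))]
218 [(np.int64(-293), np.int64(182), np.int64(1)), (np.int64(-293), np.int64(189), np.int64(2)), (np.int64(-5), np.int64(84), np.int64(203)), (np.int64(7), np.int64(84), np.int64(212)), (np.int64(10), np.int64(88), np.int64(214)), (np.int64(15), np.int64(92), np.int64(218)), (np.int64(13), np.int64(98), np.int64(217)), (np.int64(15), np.int64(102), np.int64(219))]
221 [(np.int64(-282), np.int64(179), np.int64(2)), (np.int64(-282), np.int64(187), np.int64(2)), (np.int64(-3), np.int64(84), np.int64(199)), (np.int64(8), np.int64(85), np.int64(207)), (np.int64(14), np.int64(88), np.int64(212)), (np.int64(15), np.int64(93), np.int64(213)), (np.int64(13), np.int64
[... 4164 characters left out ...]
0)), (np.int64(-170), np.int64(163), np.int64(1)), (np.int64(-170), np.int64(170), np.int64(2)), (np.int64(-173), np.int64(178), np.int64(-1)), (np.int64(-169), np.int64(183), np.int64(3)), (np.int64(-169), np.int64(190), np.int64(4)), (np.int64(-172), np.int64(198), np.int64(2)), (np.int64(-172), np.int64(206), np.int64(3))]
260 [(np.int64(-159), np.int64(153), np.int64(3)), (np.int64(-160), np.int64(160), np.int64(2)), (np.int64(-161), np.int64(168), np.int64(2)), (np.int64(-162), np.int64(175), np.int64(2)), (np.int64(-163), np.int64(182), np.int64(1)), (np.int64(-162), np.int64(189), np.int64(3)), (np.int64(-164), np.int64(197), np.int64(2)), (np.int64(-162), np.int64(203), np.int64(4))]
```

View pics/s6.png

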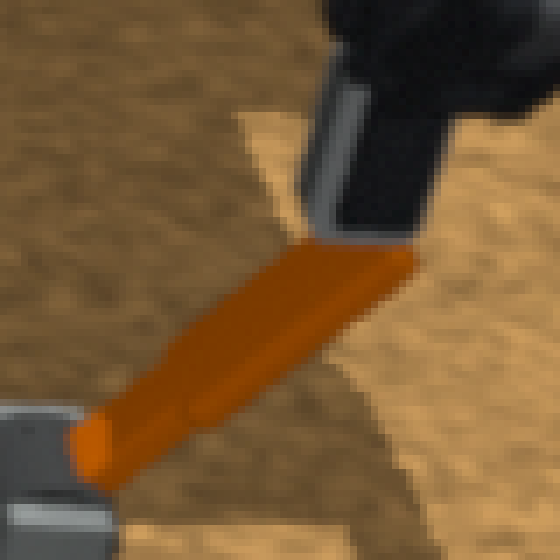

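```bash
python3 - <<'E'
from h import *
print(proj('scene',[[.5616,.2202,.1795],[.5616,.2202,.1995],[.5497,.2844,.1625],[.5497,.2844,.1825],[.5497,.2844,.19]]))
s=state();print(s['t'],s['tool_pos'],s['wrist_force'],Rz.T@s['wrist_force'],Rz.T@(s['tool_pos']-O))
E
```

```text
[[479.98226604 232.16131785]
 [482.82439591 220.46168766]
 [525.2961243  245.26968866]
 [528.86065093 233.87721941]
 [530.22774051 229.50790823]]
5.2 [0.54973218 0.28475933 0.16116789] [-5.22690386 10.42766182 18.52818714] [-2.86578473 11.30680914 18.52818714] [0.00301075 0.09410814 0.16116789]
```

Call:
move_arm --steps '[{"dp": [0,0,-0.015],"turn": [0,0,0],"jaw": 0},{"dp": [-0.038,-0.002,-0.015],"turn": [0,0,0],"jaw": 0},{"dp": [-0.038,-0.002,0.007],"turn": [0,0,0],"jaw": 0},{"dp": [-0.038,-0.002,0.007],"turn": [0,0,0],"jaw": 0}]'

```text
t: 5.53
tool_pos: [0.5541, 0.24, 0.1471]
eef_rot: [[-0.214, 0.977, -0.005], [0.977, 0.214, -0.002], [-0.0, -0.005, -1.0]]
wrist_force: [-1.3, -0.4, -2.2]
width: 0.0005
```

```bash
cat > look.py <<'E'
import sys
from h import *
goal([0,.078,.149],12.4)
p,d=imaging.snapshot('scene'); cv2.imwrite(f'pics/{sys.argv[1]}.png',cv2.resize(p[130:330,340:600,::-1],None,fx=3,fy=3))
P=cloud('scene',d); L=(P-O)@Rz; R,G,B=[p[...,i].astype(int) for i in range(3)]
m=(abs(L[...,0])<.03)&(L[...,1]>.055)&(L[...,1]<.17)&(L[...,2]>.1)&(L[...,2]<.22)&(R>1.6*G)&(d>0)&(R>70)
q=L[m]*1000; print(m.sum(), np.percentile(q,[2,50,98],axis=0).round(1))
w=(abs(L[...,0])<.03)&(abs(L[...,1]+.06)<.03)&(L[...,2]>.1)&(L[...,2]<.145)&(R>1.3*G)
print('nut',cv2.minAreaRect((L[w][:,:2]*1000).astype(np.float32)))
E
python3 look.py s7
```

```text
t 5.5333 pos [0.5541 0.24   0.1471] local [-0.0023  0.0494  0.1471] w 0.0004931389321974981 F [-1.3 -0.4 -2.2]
dp [ 0.0286  0.0023 -0.0019] turn [-0.3   0.02 -0.04] j [ 0.22  0.4   1.48 -0.    1.26  0.01]
726 [[-10.4  56.7 121.3]
 [  3.9  81.9 156.7]
 [ 11.7 103.3 184.8]]
nut ((1.2451262474060059, -60.05644226074219), (44.20726013183594, 15.11826229095459), 84.19540405273438)
```

View pics/s7.png

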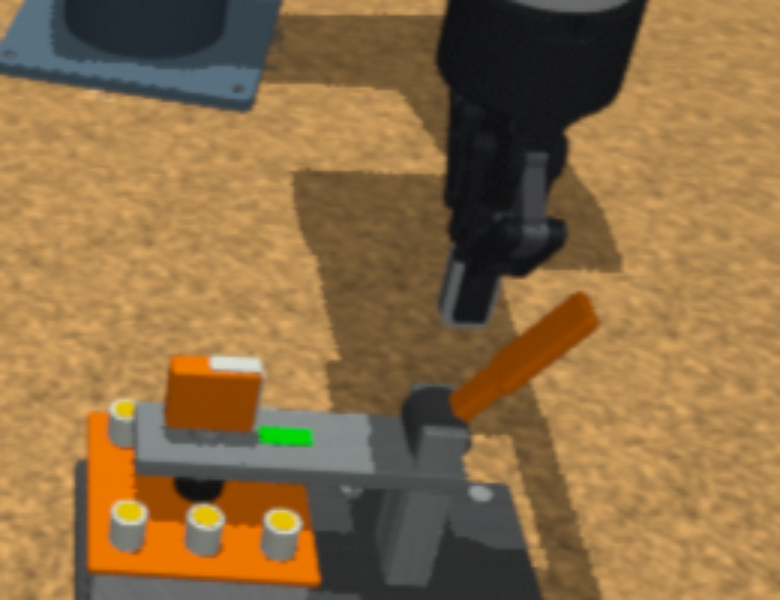

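Call:
move_arm --steps '[{"dp": [0.029,0.002,-0.002],"turn": [0,0,0],"jaw": 0},{"dp": [0.039,0.002,0.006],"turn": [0,0,0],"jaw": 0},{"dp": [0.048,0.002,0.015],"turn": [0,0,0],"jaw": 0},{"dp": [0.056,0.002,0.026],"turn": [0,0,0],"jaw": 0},{"dp": [0.06,0.002,0.036],"turn": [0,0,0],"jaw": 0}]'

```text
t: 6.0
tool_pos: [0.5442, 0.3023, 0.1133]
eef_rot: [[-0.218, 0.976, 0.0], [0.976, 0.218, 0.0], [0.0, 0.0, -1.0]]
wrist_force: [0.4, 0.2, 3.3]
width: 0.0002
```

```bash
python3 look.py s8
```

```text
t 6.0 pos [0.5442 0.3023 0.1133] local [0.0014 0.1124 0.1133] w 0.00024067758955914048 F [0.4 0.2 3.3]
dp [-0.0344 -0.0015 -0.0357] turn [ 0.01 -0.02  0.17] j [0.33 0.46 1.48 0.   1.2  0.11]
642 [[-10.6  63.5 113.3]
 [  5.2  96.6 127.5]
 [ 12.  135.4 143.4]]
nut ((0.30376625061035156, -60.06497573852539), (17.32648277282715, 43.6928596496582), 1.4478833675384521)
```

View pics/s8.png

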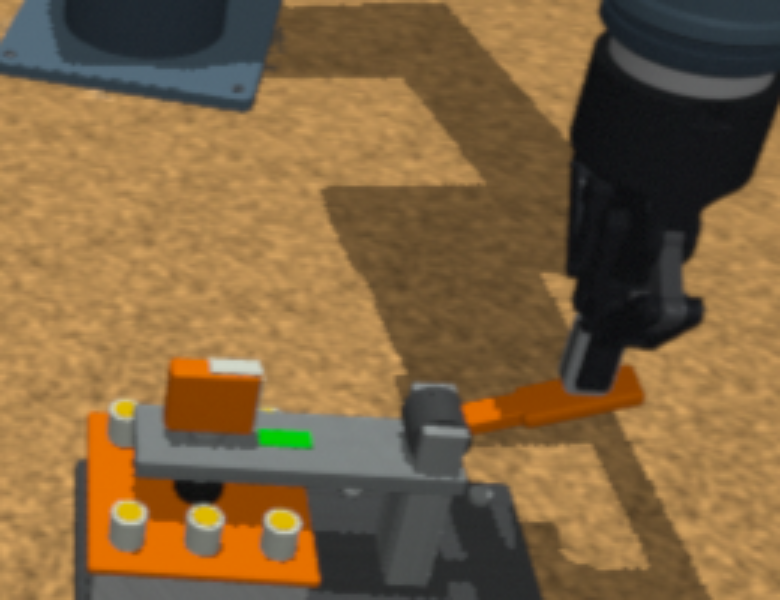

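Call:
move_arm --steps '[{"dp": [0.001,0,0.008],"turn": [0,0,0],"jaw": 0},{"dp": [0.002,0,0.015],"turn": [0,0,0],"jaw": 0},{"dp": [0.002,0,0.02],"turn": [0,0,0],"jaw": 0},{"dp": [0.002,0,0.023],"turn": [0,0,0],"jaw": 0},{"dp": [0.002,0,0.023],"turn": [0,0,0],"jaw": 0}]'

```text
t: 6.47
tool_pos: [0.5439, 0.3022, 0.0904]
eef_rot: [[-0.216, 0.976, -0.001], [0.976, 0.216, -0.001], [-0.0, -0.002, -1.0]]
wrist_force: [-0.3, 0.0, 0.9]
width: 0.0
```

```bash
python3 look.py s9
```

```text
t 6.4667 pos [0.5439 0.3022 0.0904] local [0.0011 0.1124 0.0904] w 6.640108931825439e-06 F [-0.3  0.   0.9]
dp [-0.0344 -0.0012 -0.0586] turn [-0.09  0.02  0.05] j [ 0.33  0.48  1.51 -0.    1.15  0.11]
584 [[-10.   64.9 105.6]
 [  5.6  99.4 112.6]
 [ 12.2 141.6 116.6]]
nut ((-0.1355295181274414, -59.87250518798828), (15.868691444396973, 44.02769088745117), 0.30164027214050293)
```

View pics/s9.png

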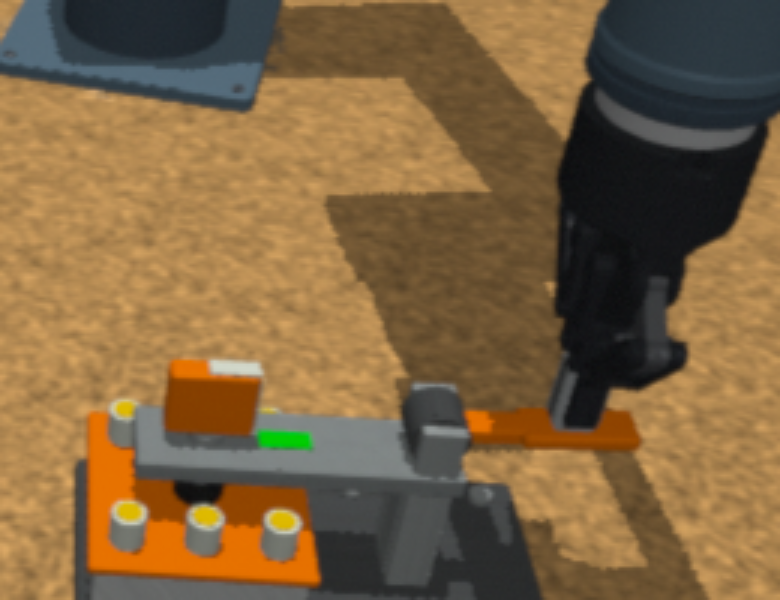

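Nearly level, at about 3–5°. I'll press a little further until the stop shows up in the force reading.

Call:
move_arm --steps '[{"dp": [0,0,0.003],"turn": [0,0,0],"jaw": 0},{"dp": [0,0,0.006],"turn": [0,0,0],"jaw": 0},{"dp": [0,0,0.007],"turn": [0,0,0],"jaw": 0}]'

```text
t: 6.77
tool_pos: [0.5448, 0.3028, 0.0864]
eef_rot: [[-0.216, 0.976, 0.002], [0.976, 0.216, 0.0], [-0.0, 0.002, -1.0]]
wrist_force: [-6.0, -2.4, 16.2]
width: 0.0005
```

On the stop: the force has risen to 16 N. I'm retreating upward.

Call:
move_arm --steps '[{"dp": [0,0,-0.02],"turn": [0,0,0],"jaw": 0},{"dp": [0,0,-0.06],"turn": [0,0,0],"jaw": 0},{"dp": [0,0,-0.1],"turn": [0,0,0],"jaw": 0},{"dp": [0,0,-0.12],"turn": [0,0,0],"jaw": 0},{"dp": [0,0,-0.12],"turn": [0,0,0],"jaw": 0}]'

```text
t: 7.18
tool_pos: [0.5474, 0.3038, 0.211]
eef_rot: [[-0.216, 0.976, 0.011], [0.976, 0.216, 0.003], [0.001, 0.011, -1.0]]
wrist_force: [0.5, -0.4, 0.5]
width: 0.0001
```

```bash
python3 look.py s10
```

```text
t 7.1833 pos [0.5474 0.3038 0.211 ] local [0.0048 0.1132 0.211 ] w 5.082200716136119e-05 F [ 0.5 -0.4  0.5]
dp [-0.0352 -0.0056  0.0619] turn [ 0.65 -0.06  0.08] j [ 0.33  0.39  1.35 -0.    1.4   0.11]
689 [[-10.9  65.3 104.3]
 [  4.  106.1 110.5]
 [ 11.5 141.5 112.8]]
nut ((0.18687820434570312, -60.184226989746094), (16.349637985229492, 43.358333587646484), 1.7123535871505737)
```

View pics/s10.png

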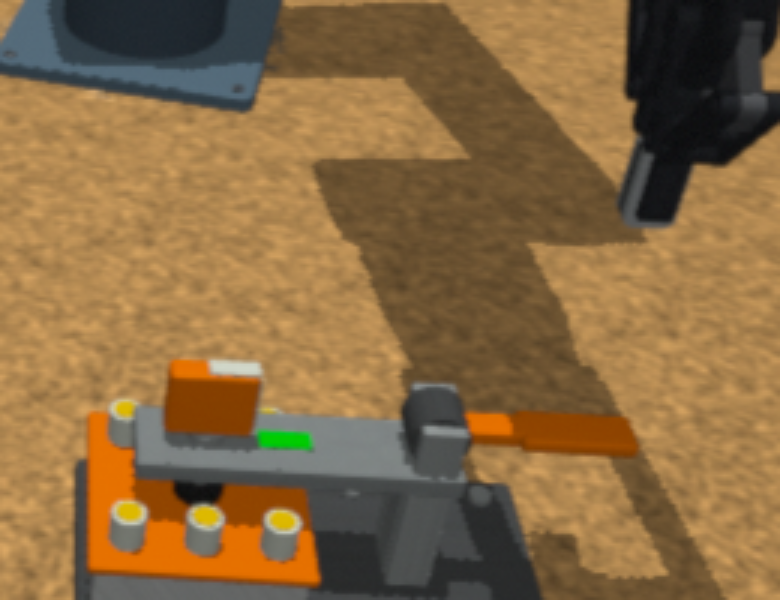

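The lever is level at crop (575,432). The nut pointer at (235,368) lines up with the green mark, and the gripper is well clear, so I'm handing in.

```bash
python3 -c "
from plant import env
print(env.close_job())"
```

```text
the job is handed in; nothing more can be done
None
```

I turned the orange nut about 44° clockwise onto the green mark while the lever stood at about 80°. I then pushed the lever down to its stop and handed the job in at about 7 s of the 43 s allowed.

**Last checks:**
- **Nut:** the bar lies within about 2° of the mark.
- **Lever:** its top face is level at about z 110–113 mm, and the wrist force rose to 16 N when it met the stop.
- **Robot:** the gripper was about 100 mm clear of the clamp with no force on it, and it never went near the blue clamp.

**What went wrong:** the first push on the lever landed on its end at about 55°, with a force of about 40 N for a moment. The shut fingertips appeared about 20 mm higher than the TCP reading implied. I backed off, allowed for that offset and pushed again. That second push took only about 3 N until the stop.

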